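# Serve the round bun with the tongs

## Task

Pick up the tongs, take the small round bun off the wooden board with them, and hold it in the tongs over the middle of the plate, about 10 cm above it; finish while still holding it there. Never touch the bun with the gripper itself, and leave the other baked goods, the jar and the plate where they are.

Things in the scene. Friction and masses are not known exactly. Their poses are not given: they have to be found in the camera images.
- tongs: steel serving tongs, 120 g, on their side on the counter left or right of the board: pivot at one end, two arms opening level with the counter, jaws at the other. Origin: underside, mid plane, between the two flat black grip zones (80 mm long, 24 mm high), near the balance point; x to the jaws, z up. Pivot (22 mm across, 26 mm high) at x=-100 mm, jaw tips at x=+153 mm.
- tongs_left (a joint): swing of each tongs arm (both alike), rad: 0 fully open as they lie (62 mm wide outside the grip zones), about 0.11 closed on the round bun (40 mm), 0.215 shut. Squeezing the grip zones shuts the jaws; a spring opens them, pushing each zone out with about 4 N at 62 mm, 5 N at 55 mm, 8 N at 40 mm, so they can be carried half open.
- tongs_jaw (a point): point between the tongs' two slightly cupped jaws, 125 mm along x from the tongs' origin, 16 mm above their underside. Jaws 57 mm long, 32 mm high. Gap between them about 100 mm fully open (116 mm outside), 85 mm at grip width 55 mm; each 1 mm off the grip width takes 2.25 mm off the gap.
- bun: the small round bun, crusty brown, 52 mm across, 42 mm high, 30 to 65 g, a dark cross on top, standing on the board. Origin: centre of its underside, z up. Its sides are upright from 9 to 25 mm above its underside.
- bun_center (a point): middle of the round bun, 21 mm above its underside
- board: wooden board, fixed, 170 mm (x) by 370 mm (y), 15 mm thick; origin: centre of its underside on the counter. The three baked goods stand on it in a row along its y axis, about 118 mm apart, in any order; tongs pointing along the board's x axis pass between them.
- long_roll: long roll, not wanted: 114 mm long, 44 mm wide, 44 mm high, lying about along the board's x axis; origin: centre of its underside
- pastry: square pastry, not wanted: 58 mm by 58 mm, 26 mm high; origin: centre of its underside
- plate: white plate, loose, 170 mm across, 18 mm high, on the counter to the other side of the board from the tongs; origin: centre of its underside
- jar: closed amber glass jar, 70 mm across, 100 mm high, loose, beyond the board; origin: centre of its underside
Things that resemble listed ones, but are neither listed nor needed, are in the scene too. Several things have the shape of the plate; the one meant has the colours described above.

How it is judged:
On the way, in this order (a step that is already met when the one before it is completed fails the run):
1. the tongs are held by the gripper, lifted clear of the counter, with the bun still on the board (contact force between the fingers and tongs above 0.5 N and height (world z) of tongs above 0.03 m and height (world z) of bun_center below 0.045 m), for 0.2 s.
2. the bun is lifted off the board, held by the tongs alone (contact force between tongs and bun above 0.5 N and contact force between board and bun below 0.05 N and height (world z) of bun_center above 0.06 m), for 0.2 s.
At the end, for the whole second after the job is handed in: The bun is still, gripped between the jaws of the tongs (its middle within 45 mm of the jaw point) which the gripper holds; its middle is within 50 mm of the plate's middle seen from above and 75 to 220 mm above the counter; neither bun nor tongs touches the plate (horizontal distance between bun_center and plate below 0.05 m and height (world z) of bun_center between 0.075 and 0.22 m and contact force between tongs and bun above 0.5 N and contact force between the fingers and tongs above 0.5 N and distance between bun_center and tongs_jaw below 0.045 m and contact force between plate and bun below 0.05 N and contact force between plate and tongs below 0.05 N and linear speed of bun below 0.03 m/s); the arm keeps its last pose, push and grip.
It fails at once if the gripper or arm touches the bun (contact force between any of the fingers, the arm and bun above 0.3 N).
It fails at once if another baked good, the jar or the plate is shifted by more than 25 mm (distance of any of long_roll, pastry, jar, plate from where it was at the start of the episode above 0.025 m).
It also fails if it takes over 45 s, if anything falls off the work surface, if the arm or the gripper's body presses on something with over 40 N, if the wrist force passes 120 N, or if a joint passes its speed limit or range.

## Robot

A 6-joint arm with a two-finger parallel gripper is mounted at the origin on the work surface. World frame = base frame: x ahead of the robot, y to its left, z up, the work surface at z = 0. Lengths are in m, angles in rad, forces in N, time in s.
With the tool pointing down it reaches from about 0.275 to 0.75 m from the base axis. Payload 10.2 kg.
Tool frame: the origin (TCP) lies midway between the tips of the shut fingers; the grasp point (between the pads) lies 19 mm behind it (manip.grip_point_offset is the y of the grasp point in the tool frame, in m); y points along the fingers, x is the direction in which the jaws open and shut, and the axes are right-handed (so a half turn about y gives the same grasp; the last joint's range is limited). The gripper opens to 88 mm and grips with 3 to 60 N. Pads are 18 mm wide; open, the fingers measure 123 mm over their backs; the gripper's body (75 mm by 187 mm) begins 45 mm behind the grasp point.
Start: joints at [0.931, 0.313, 1.498, -0, 1.331, -0.223], TCP at [0.213, 0.48, 0.239] pointing down, gripper open.
Joint ranges: [-2.94, 2.94], [-0.97, 2.17], [0.19, 2.56], [-1.23, 4.37], [0.02, 3.11], [-2.88, 2.88]. Speed limits (rad/s): [2.39, 2.39, 3.01, 3.14, 3.14, 3.14].

## Interface

Orientations are given as a rotation vector (axis times angle).
In Python, from workcell import manip gives the robot as it stands. Calls block until the motion is done:
- manip.reach(position, orientation): joint-space move of the TCP to a pose.
- manip.move_l(position, ori=None, vel=0.15, contact_N=None): straight line of the TCP; ori=None keeps the orientation; vel is the mean speed in m/s. With contact_N (N) it stops when the force on the tool has changed by that much, and returns True; else False.
- manip.goto_joints(angles): joint-space move.
- manip.command_gripper(opening, strength=None): opening from 0.0 (shut) to 1.0 (fully open); strength is the grip in N (None keeps the last); returns when the fingers have stopped.
- manip.sleep(seconds).
- manip.ik(position, orientation): joint angles nearest the present ones, or None.
- manip.observe(): the state.
- manip.camera(name): name is "scene" or "top" or "wrist"; returns a dict with "frame" (384x512x3 uint8, blue, green, red), "mtx" (3x3 intrinsics, pixels), "dist_coeffs" ([k1, k2, p1, p2, k3] as OpenCV has them; the pictures are not rectified), "rvec" (rotation vector, rad) and "tvec" (3), from world to camera coordinates, as OpenCV has them. Camera axes: x right, y down, z forward; pixel columns grow to the right and rows downward; lengths in m; the calibration is good to about 2 mm. A picture is of the moment at which its call begins. There is no depth.
A pose or a line that the arm cannot do raises manip.MotionError and nothing moves.
- manip.close_job(): hands the job in, once; it reports no verdict.
The state is a dict: "clock": time; "qpos": joint angles; "qvel": joint speeds; "joint_torque": joint torques, N m; "eef_pos": TCP position; "orientation": TCP orientation; "ft_force": force on the tool from outside, world axes, zero at the start; "torque": the same for the moment, N m; "grip_width": opening from 0.0 (shut) to 1.0 (fully open).
Only numpy, scipy, OpenCV 4.12 (cv2) and the standard library are available. Lean on these libraries where they do the work, as an engineer would, in place of code of your own. Each camera call takes 0.05 s, during which the arm holds its last target. There are 200 camera calls.

## Working session

There is one attempt and no reset: what is moved stays moved. The work goes in short steps, each a Python script; the robot and the scene stay as the last script left them, time stands still between calls to the robot, and variables do not carry over. Pictures are saved under pics/ and viewed, about 8 in all and at most 12, crops included, and the job is handed in when it is done.

```bash
mkdir -p pics; cat > h.py <<'E'
import numpy as np, cv2
from workcell import manip
def shot(name,fn=None):
    c=manip.camera(name)
    if fn: cv2.imwrite('pics/'+fn,c['frame'])
    return c
def ray(c,px):
    u=cv2.undistortPoints(np.array(px,float).reshape(-1,1,2),np.array(c['mtx'],float),np.array(c['dist_coeffs'],float)).reshape(-1,2)
    R=cv2.Rodrigues(np.array(c['rvec'],float))[0];t=np.array(c['tvec'],float).reshape(3)
    return -R.T@t, np.c_[u,np.ones(len(u))]@R
def onz(c,px,z):
    o,d=ray(c,px); return o+d*((z-o[2])/d[:,2])[:,None]
def proj(c,p):
    return cv2.projectPoints(np.array(p,float).reshape(-1,1,3),np.array(c['rvec'],float),np.array(c['tvec'],float),np.array(c['mtx'],float),np.array(c['dist_coeffs'],float))[0].reshape(-1,2)
E
python3 - <<'E'
from h import *
import pickle
a=shot('top','top0.png');b=shot('scene','scene0.png')
pickle.dump((a,b),open('c0.pkl','wb'))
cv2.imwrite('pics/a.png',cv2.resize(a['frame'],(800,600)))
s=manip.observe();print(s['eef_pos'],s['orientation'],s['ft_force'],s['clock'],manip.grip_point_offset)
for c in (a,b): print(ray(c,[[256,192]]))
E
```

```text
[0.21244179 0.47988717 0.2382556 ] [-1.37841678 -0.89617042  0.89781292] [ 0.0326756  -0.46776137 -0.34721398] 0.1 -0.0187
(array([0.4384761 , 0.00634278, 1.35263222]), array([[ 0.07060123,  0.01544979, -0.99750393]]))
(array([1.08298476, 0.37436003, 1.08662205]), array([[-0.45473786, -0.29852454, -0.83917302]]))
```

View pics/a.png

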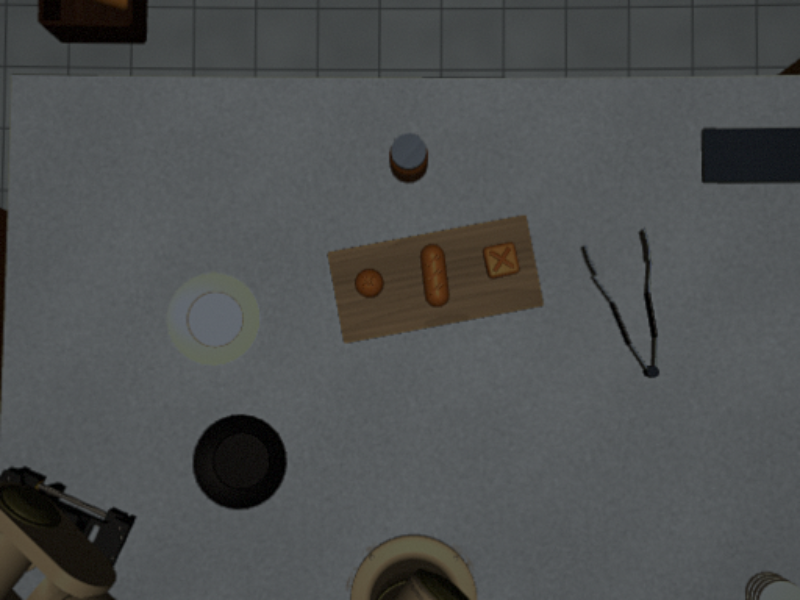

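View pics/scene0.png

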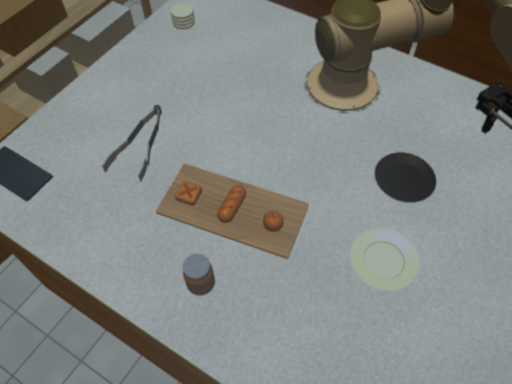

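Top picture (800x600 scale): bun (369,282), long roll (435,275), pastry (501,260). White plate (213,319), jar (408,158) and tongs (650,371) to (585,248)/(643,232). Lookalikes are a black plate-shaped disc (240,461), a stacked-plates item (770,590) and a dark slab (750,155). My choices are the round bun at (369,282) and the white plate at (213,319).

```bash
cat > m.py <<'E'
from h import *
import pickle
a,b=pickle.load(open('c0.pkl','rb'))
f=a['frame'];hsv=cv2.cvtColor(f,cv2.COLOR_BGR2HSV)
def blobs(m,mn=60):
    n,l,s,c=cv2.connectedComponentsWithStats(m.astype(np.uint8),connectivity=8)
    return [(i,s[i],c[i],l==i) for i in range(1,n) if s[i,4]>mn]
print('px counter',f[150,100],'plate',f[204,137],f[204,113],'board',f[205,240],'bun',f[181,240])
brown=(hsv[...,1]>60)&(hsv[...,2]>45)
roi=np.zeros_like(brown);roi[130:225,205:352]=1
for n,m,z in (('board',(hsv[...,1]>60)&roi,.015),('goods',(hsv[...,1]>150)&(hsv[...,2]>60)&roi,.03)):
    for i,s,c,mm in blobs(m,40):
        r=cv2.minAreaRect(np.argwhere(mm)[:,::-1].astype(np.float32))
        P=onz(a,cv2.boxPoints(r),z)
        print(n,s[4],onz(a,r[0],z)[0].round(4),'sides',np.linalg.norm(P[1]-P[0]).round(4),np.linalg.norm(P[2]-P[1]).round(4),'ang',np.degrees(np.arctan2(*(P[1]-P[0])[1::-1])).round(1),np.degrees(np.arctan2(*(P[2]-P[1])[1::-1])).round(1))
g=f.astype(int).sum(2)
t=np.zeros_like(brown);t[140:250,365:430]=1
bg=cv2.medianBlur(f,31).astype(int).sum(2)
m=(g<bg-60)&t
for i,s,c,mm in blobs(m,20):
    print('tongs',s,c)
    px=np.argwhere(mm)[:,::-1].astype(float)
    W=onz(a,px,.016)[:,:2]
    print('x range',W.min(0),W.max(0))
    np.save('t.npy',W)
p=(hsv[...,0]>20)&(hsv[...,0]<45)&(hsv[...,1]>25)
r=np.zeros_like(brown);r[160:250,90:180]=1
for i,s,c,mm in blobs(p&r,100):
    cn=cv2.findContours(mm.astype(np.uint8),0,2)[0][0]
    (x,y),R=cv2.minEnclosingCircle(cn);W=onz(a,[[x,y],[x+R,y]],.018);print('plate',W,R)
cr=np.hstack([cv2.resize(f[135:225,205:355],(400,240)),cv2.resize(f[140:250,365:430],(142,240)),cv2.resize((m*255).astype(np.uint8)[140:250,365:430],(142,240))[...,None].repeat(3,2)])
cv2.imwrite('pics/crop.png',np.clip(cr*2.0,0,255).astype(np.uint8))
E
python3 m.py
```

```text
px counter [97 94 90] plate [110 103  98] [107 100  95] board [47 63 76] bun [21 48 85]
board 7672 [ 0.5729 -0.0354  0.015 ] sides 0.3696 0.1685 ang -79.0 -169.6
goods 331 [ 0.6062 -0.1543  0.03  ] sides 0.0552 0.0553 ang -77.7 -168.1
goods 438 [ 0.5788 -0.0348  0.03  ] sides 0.0362 0.1056 ang -82.2 -172.3
goods 197 [0.5642 0.0832 0.03  ] sides 0.0418 0.0419 ang -44.5 -134.8
tongs [371 146  51  96 744] [404.72580645 197.13172043]
x range [ 0.39807381 -0.43407915] [ 0.66514552 -0.29760882]
plate [[0.49699098 0.36353178 0.018     ]
 [0.49739737 0.28135209 0.018     ]] 29.102087020874023
```

View pics/crop.png

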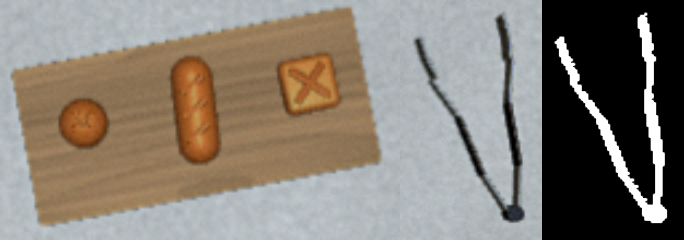

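The crop confirms the choice: a round bun with a dark cross (left), the roll in the middle, the pastry on the right, and clean tongs with the pivot at the bottom. Sizes and spacing agree with the given values. Next I'll get the tongs pose and check the arm solutions.

```bash
cat >> h.py <<'E'
from scipy.spatial.transform import Rotation as Ro
def ori(yaw,flip=False):   # tongs x axis at yaw; tool z = +/- tongs x, tool y down
    s=-1 if flip else 1
    z=s*np.array([np.cos(yaw),np.sin(yaw),0]); y=np.array([0,0,-1.]); x=np.cross(y,z)
    return Ro.from_matrix(np.c_[x,y,z]).as_rotvec()
BUN=np.array([.5642,.0832]);PL=np.array([.497,.3635])
E
python3 - <<'E'
from h import *
W=np.load('t.npy')
print('start axes',Ro.from_rotvec(manip.observe()['orientation']).as_matrix().round(2).tolist())
lo=W[W[:,0]<W[:,0].min()+.022]; piv=(lo.min(0)+lo.max(0))/2; piv[0]=W[:,0].min()+.011; 
print('pivot',piv, 'extent',np.ptp(lo,axis=0))
d=W-piv;r=np.hypot(*d.T);th=np.arctan2(d[:,1],d[:,0]);bi=[]
for R in np.arange(.05,.25,.02):
    q=th[abs(r-R)<.008];mid=(q.min()+q.max())/2;A=q[q>mid].mean();B=q[q<=mid].mean()
    bi.append((A+B)/2);print(round(R,2),np.degrees([A,B,(A+B)/2]).round(1),'outer',R*2*np.sin((q.max()-q.min())/2))
print('rmax',r.max())
yaw=np.mean(bi[2:]);o=piv+.1*np.array([np.cos(yaw),np.sin(yaw)]);print('yaw',np.degrees(yaw),'origin',o)
u=lambda t:np.array([np.cos(t),np.sin(t)])
for fl in (0,1):
  for p,z,y in ((o,.003,yaw),(o,.15,yaw),(BUN-.125*u(.19),.022,.19),(PL-.125*u(.63),.107,.63)):
    print(fl,np.round(manip.ik([*p,z],ori(y,fl)),2) if manip.ik([*p,z],ori(y,fl)) is not None else None)
E
```

```text
start axes [[0.4, -0.0, -0.91], [0.91, -0.0, 0.4], [-0.0, -1.0, 0.0]]
pivot [ 0.40907381 -0.41900158] extent [0.01956351 0.03015515]
0.05 [38.3 -8.8 14.8] outer 0.04763666979101753
0.07 [35.2 -6.7 14.2] outer 0.06339747787095715
0.09 [31.9 -2.9 14.5] outer 0.06779248481729025
0.11 [30.2 -0.8 14.7] outer 0.0726932937311574
0.13 [28.8  0.8 14.8] outer 0.07616504650476158
0.15 [29.4  1.6 15.5] outer 0.08082337665735571
0.17 [30.1  0.7 15.4] outer 0.09330168242820995
0.19 [30.4  0.5 15.5] outer 0.10745500919628516
0.21 [29.   1.3 15.2] outer 0.11099477806328403
0.23 [28.8  1.7 15.2] outer 0.11896225884591002
rmax 0.2561592833602678
yaw 15.097777846435353 origin [ 0.50562209 -0.39295487]
0 [-0.84  0.81  1.34 -0.    0.99  0.46]
0 [-0.84  0.64  1.23 -0.    1.27  0.46]
0 [-0.13  0.46  1.96 -0.    0.72  1.25]
0 [ 0.39  0.39  1.77 -0.    0.98  1.33]
1 [-0.84  0.81  1.34 -0.    0.99 -2.68]
1 [-0.84  0.64  1.23 -0.    1.27 -2.68]
1 [-0.13  0.46  1.96  0.    0.72 -1.89]
1 [ 0.39  0.39  1.77  0.    0.98 -1.81]
```

```bash
python3 - <<'E'
from h import *
o=[.5056,-.393];y=np.radians(15.1)
manip.reach([*o,.15],ori(y));manip.sleep(.3)
c=shot('wrist','w1.png');s=manip.observe();print(s['clock'],s['eef_pos'],s['grip_width'])
u=np.array([np.cos(y),np.sin(y)]);n=np.array([-u[1],u[0]])
f=c['frame'].copy()
for a,b in ((-.1,0),(0,.031),(0,-.031),(.153,0)):
    p=proj(c,[*(np.array(o)+a*u+b*n),.02])[0];print(p);cv2.circle(f,tuple(int(v) for v in p),4,(0,0,255),1)
cv2.imwrite('pics/w1o.png',f)
E
```

```text
3.6833 [ 0.50566612 -0.39288949  0.15001684] 1.001354439382438
[257.81630714 268.50917937]
[228.10667024 182.77263118]
[287.81883911 182.84936053]
[258.23376086  19.05131655]
```

View pics/w1o.png

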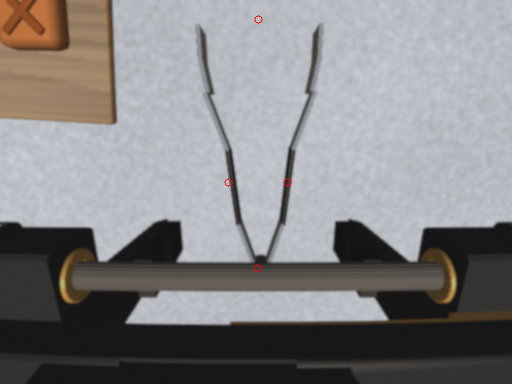

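The overlay matches: zones at columns about 233 and 290, rows 150–222, tips at (200,25) and (319,25). The tongs sit about 1.5–2 px right of the prediction. I'll correct 1.5 mm, descend and squeeze.

```bash
python3 - <<'E'
from h import *
y=np.radians(15.1);n=np.array([-np.sin(y),np.cos(y)])
o=np.array([.5056,-.393])-.0017*n
manip.move_l([*o,.05],vel=.15)
print('contact',manip.move_l([*o,.004],vel=.06,contact_N=6),manip.observe()['eef_pos'])
manip.command_gripper(52/88,strength=30)
s=manip.observe();print(s['clock'],s['grip_width']*88,s['ft_force'])
manip.move_l([*o,.12],vel=.12);manip.sleep(.3)
s=manip.observe();print(s['clock'],s['grip_width']*88,s['eef_pos'],s['ft_force'],s['torque'])
c=shot('wrist','w2.png');d=shot('scene','s2.png')
cv2.imwrite('pics/v2.png',cv2.resize(np.hstack([c['frame'],d['frame']]),(800,300)))
E
```

```text
contact False [ 0.50622618 -0.39482495  0.00434576]
6.1 51.98502730876527 [ 1.22916185 -0.1802769   1.08542467]
7.5167 52.03870594021483 [ 0.50596676 -0.39454726  0.11962113] [-0.66219599 -0.11575196 -1.32903779] [-0.01572233  0.13997021  0.00204628]
```

View pics/v2.png

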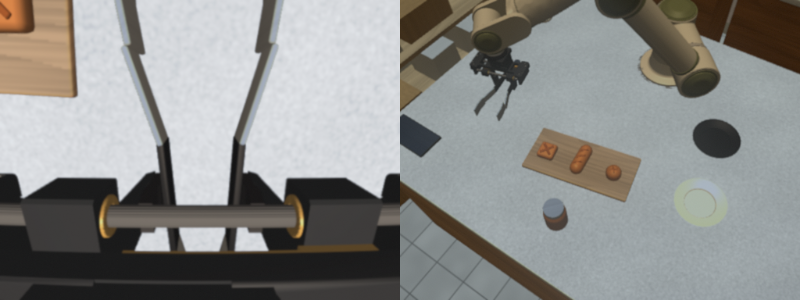

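The tongs are held at 52 mm, lifted, and the jaws are symmetric about the tool (800 px view: inner edges about 142/258). Moving above the bun to check jaw position and tilt.

```bash
python3 - <<'E'
from h import *
import pickle
y=np.radians(11);u=np.array([np.cos(y),np.sin(y)]);n=np.array([-u[1],u[0]])
o=BUN-.125*u
manip.reach([*o,.12],ori(y));manip.sleep(.4)
s=manip.observe();e=np.array(s['eef_pos']);print(s['clock'],e,s['grip_width']*88)
out=[]
cs={}
for k in ('top','scene','wrist'):
    c=shot(k,f'p3{k}.png');cs[k]=c;f=c['frame'].copy()
    pts=[[*(e[:2]+a*u+b*n),e[2]-.004+h] for a,b,h in ((.153,.04,.032),(.153,-.04,.032),(.153,.04,0),(.153,-.04,0),(.125,0,.016))]+[[*BUN,.057]]
    for p in proj(c,pts): cv2.circle(f,tuple(int(v) for v in p),2,(0,0,255),1)
    if k!='wrist':
        q=proj(c,[*(e[:2]+.1*u),.08])[0].astype(int);x0,y0=np.clip(q-[65,50],0,[381,283]);f=f[y0:y0+100,x0:x0+130];print(k,x0,y0)
        f=np.clip(f*1.8,0,255)
    out.append(cv2.resize(f,(400,300)))
pickle.dump(cs,open('c3.pkl','wb'))
cv2.imwrite('pics/v3.png',np.vstack([np.hstack(out[:2]),np.hstack([out[2],out[2]*0])]))
E
```

```text
9.6917 [0.44156175 0.05919919 0.11996707] 52.19069132962342
top 171 137
scene 211 153[ WARN:0@3.238] global loadsave.cpp:1063 imwrite_ Unsupported depth image for selected encoder is fallbacked to CV_8U.
```

View pics/v3.png

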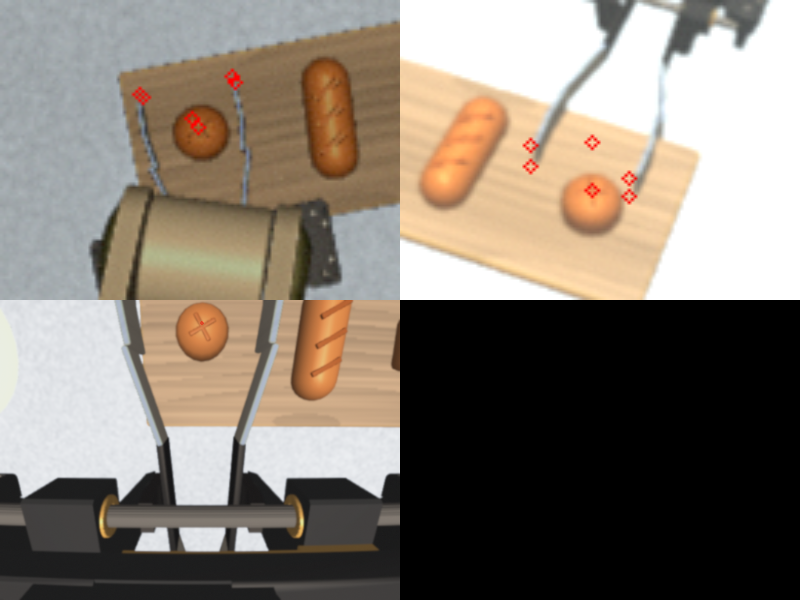

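Tips lie about 5 mm short of the prediction. The tongs are level and laterally centred on the bun: in the wrist panel the bun is at column 202 and the jaw mid at about 201. The bun seems a few mm nearer than the estimate, so I'll re-measure from three views.

```bash
python3 - <<'E'
from h import *
import pickle
cs=pickle.load(open('c3.pkl','rb'));c0=pickle.load(open('c0.pkl','rb'))
for k,c in (('w',cs['wrist']),('top',c0[0]),('scene',c0[1])):
    hsv=cv2.cvtColor(c['frame'],cv2.COLOR_BGR2HSV)
    m=((hsv[...,1]>140)&(hsv[...,0]<20)&(hsv[...,2]>40)).astype(np.uint8)
    n,l,s,ct=cv2.connectedComponentsWithStats(m)
    q=proj(c,[*BUN,.036])[0]
    i=1+np.argmin([np.hypot(*(t-q)) if a[4]>30 else 1e9 for t,a in zip(ct[1:],s[1:])])
    bx=s[i];mid=bx[:2]+(bx[2:4]-1)/2
    print(k,bx,'pred',q.round(1),'cent',ct[i].round(1),onz(c,[ct[i],mid],.036).round(4).tolist())
E
```

```text
w [ 226    4   66   74 3760] pred [258.  38.] cent [258.3  39.8] [[0.563, 0.0827, 0.036], [0.5625, 0.0825, 0.036]]
top [227 172  19  18 260] pred [235.9 180.3] cent [235.9 180.7] [[0.5632, 0.0831, 0.036], [0.5636, 0.0829, 0.036]]
scene [264 212  18  15 209] pred [272.8 220.8] cent [272.8 218.9] [[0.5597, 0.0803, 0.036], [0.5603, 0.0798, 0.036]]
```

```bash
python3 - <<'E'
from h import *
y=np.radians(11);u=np.array([np.cos(y),np.sin(y)])
o=np.array([.563,.083])-.121*u
manip.move_l([*o,.12],vel=.05)
print('contact',manip.move_l([*o,.024],vel=.06,contact_N=4),manip.observe()['eef_pos'])
manip.command_gripper(.35,strength=40);manip.sleep(.3)
s=manip.observe();print(s['clock'],s['grip_width']*88,s['ft_force'])
c=shot('wrist');d=shot('scene')
cv2.imwrite('pics/v4.png',np.hstack([cv2.resize(c['frame'],(400,300)),cv2.resize(d['frame'][153:253,211:341],(400,300))]))
E
```

```text
contact False [0.44438156 0.05990452 0.02423177]
12.5 38.34316927937411 [ 0.4772273   1.32517953 -0.79943713]
```

View pics/v4.png

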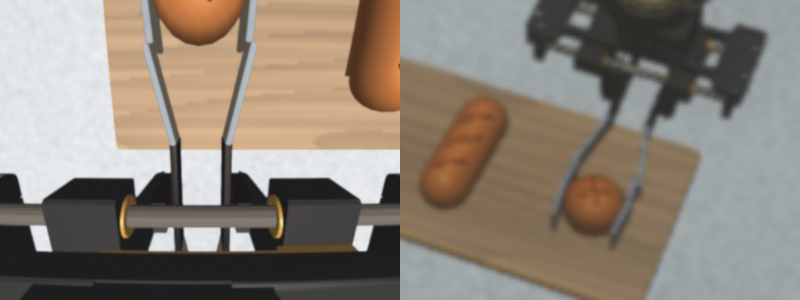

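The jaws are closed on the bun: right-panel bun at (595,205) between the tips, stopped at 38 mm, well short of the commanded 31 mm. Lifting.

```bash
python3 - <<'E'
from h import *
e=manip.observe()['eef_pos']
manip.move_l([e[0],e[1],.115],vel=.06);manip.sleep(.4)
s=manip.observe();print(s['clock'],s['grip_width']*88,s['eef_pos'],s['ft_force'],s['torque'])
c=shot('wrist');d=shot('scene')
cv2.imwrite('pics/v5.png',np.hstack([cv2.resize(c['frame'],(400,300)),cv2.resize(d['frame'][153:253,211:341],(400,300))]))
y=np.radians(36);u=np.array([np.cos(y),np.sin(y)]);o=PL-.121*u
print(manip.ik([*o,.113],ori(y)))
E
```

```text
14.6667 38.18177637819323 [0.44426635 0.0599004  0.11497981] [ 0.17517811  0.16167816 -1.66426979] [-0.02386663  0.22342234 -0.04572396]
[0.39496566 0.3893384  1.74872186 0.         1.00353239 1.33744345]
```

View pics/v5.png

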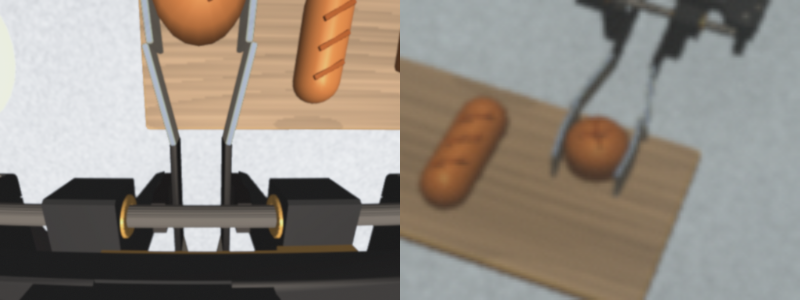

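The bun is lifted and sits unchanged in the wrist view. Moving over the plate.

```bash
python3 - <<'E'
from h import *
y=np.radians(36);u=np.array([np.cos(y),np.sin(y)]);o=PL-.121*u
manip.move_l([*o,.115],ori(y),vel=.1);manip.sleep(.6)
s=manip.observe();print(s['clock'],s['grip_width']*88,s['eef_pos'],s['ft_force'],s['torque'])
out=[];R=[]
for k in ('top','scene'):
    c=shot(k,f'p6{k}.png');f=c['frame']
    q=proj(c,[*PL,.1])[0].astype(int);x0,y0=np.clip(q-[80,60],0,[352,264])
    hsv=cv2.cvtColor(f,cv2.COLOR_BGR2HSV);m=((hsv[...,1]>140)&(hsv[...,0]<20)&(hsv[...,2]>40)).astype(np.uint8)
    n,l,st,ct=cv2.connectedComponentsWithStats(m);i=1+np.argmin([np.hypot(*(t-q)) if a[4]>25 else 1e9 for t,a in zip(ct[1:],st[1:])])
    print(k,st[i],ct[i],onz(c,[ct[i]],.127));R.append(ray(c,[ct[i]]))
    out.append(cv2.resize(np.clip(f[y0:y0+120,x0:x0+160]*1.5,0,255).astype(np.uint8),(400,300)))
(o1,d1),(o2,d2)=R;A=np.c_[d1[0],-d2[0]];t=np.linalg.lstsq(A,o2-o1,rcond=None)[0]
a,b=o1+t[0]*d1[0],o2+t[1]*d2[0];print('triang',(a+b)/2,'gap',np.linalg.norm(a-b))
cv2.imwrite('pics/v6.png',np.hstack(out))
E
```

```text
17.8833 38.2384400422588 [0.39909546 0.29238764 0.11500383] [-0.05182374 -0.7908397  -1.58538778] [-0.10944768  0.21400406  0.02642817]
top [115 194  20  18 272] [124.54411765 202.74632353] [[0.49553825 0.36652434 0.127     ]]
scene [389 227  16  14 152] [396.67763158 232.75657895] [[0.48623492 0.36393873 0.127     ]]
triang [0.49465212 0.36343488 0.1398861 ] gap 0.0014623002382324285
```

View pics/v6.png

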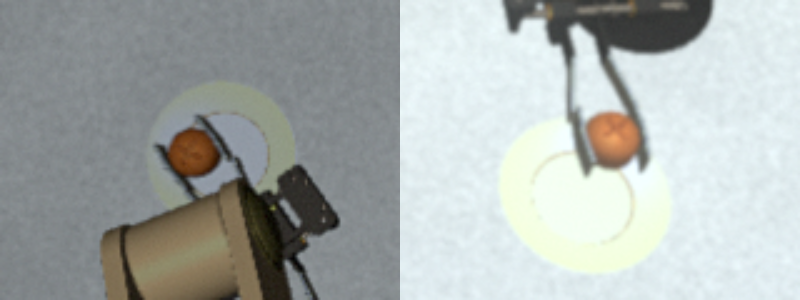

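```bash
python3 - <<'E'
from h import *
s=manip.observe();print(s['clock'],s['grip_width']*88,np.abs(s['qvel']).max())
manip.close_job()
E
```

```text
17.9833 38.49356708624554 0.001301894562557879
the job is handed in; nothing more can be done
```

I picked up the tongs, lifted the round bun off the board with them, and handed the job in at 18 s with the bun held over the white plate. No verdict was reported.

- **Position:** The last two-view measurement put the bun at (0.495, 0.363), about 2 mm from the plate's middle as measured at the start, (0.497, 0.3635).
- **Height:** The two-view measurement gives 0.14 m above the counter, while the arm's own pose gives about 0.127 m. The difference probably comes from the cameras seeing mostly the bun's top, and both values are within 75–220 mm.
- **Grip:** The tongs' grip width stayed at about 38 mm from closing to the end, slightly under the stated 40 mm. The bun did not shift in the wrist view when it was lifted. The arm was still.
- **Disagreements:** The jaw tips were about 5 mm short of where I expected, so I aimed the grasp 4 mm shorter. The scene camera placed the bun about 4 mm from the other two views.
- **Other objects:** I saw no contact with the other baked goods, jar or plate, but I did not re-measure their positions at the end.

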